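# Turn the specimen carousel back one notch

## Task

The specimen carousel under the microscope has been turned one dish too far. With a fingertip, lift its red ratchet pawl by pushing the brass crossbar outward, away from the carousel, until it tips over and stays up; then push a blue peg to turn the carousel one notch (an eighth of a turn) backward, counter-clockwise seen from above, so that the green dish lies under the lens, and push the crossbar back inward so that the pawl drops fully home into the notch. Pick nothing up: the dishes stay on their pads and the things around on the bench stay where they are.

Things in the scene. Friction and masses are not known exactly. Their poses are not given: they have to be found in the camera images.
- stage: The fixed device: grey round base (208 mm across), carousel disc, pawl bracket and white stereo microscope. Origin: on the carousel's vertical axis at bench level, z up. The lens lies in direction -y of it, the microscope's pole farther out at -y (215 mm); it is 400 mm tall. The pawl lies half-way between +x and +y.
- carousel (a joint): Angle in rad, growing counter-clockwise seen from above, which is backward; within 0.03 of 0 at the start. One notch backward is +0.785. With the pawl down a tooth stops it at about +0.08; forward it ratchets. Stiff: it takes about 2 N at a peg and stays where it is left. The pawl drops fully in only within about 0.07 of the notch's exact angle.
- pawl (a joint): Angle in rad about a level pin 122 mm from the carousel's axis, 56 mm above the bench: 0 = nose fully down in the notch, 1.05 = fully lifted, at its stop. Top-heavy: it falls by itself to the end it is nearer, the balance being at about 0.55. The nose clears the teeth above about 0.35. It takes about 1 N at the crossbar.
- crossbar (a point): Centre of the pawl's brass crossbar: level bar 18 mm thick, 40 mm long, square to the line from the carousel's axis, 62 mm from the pin. Pawl down: 95 mm from the carousel's axis, 112 mm above the bench. Pawl up: 157 mm from the axis, 107 mm above the bench; 118 mm at most on the way.
- hub (a point): Centre of the carousel disc's upper face, on its axis, 40 mm above the bench. White disc 202 mm across with eight black pads (40 mm across, tops 42 mm above the bench) on a 58 mm radius every 45 degrees, eight blue pegs (9 mm across, tops 88 mm above the bench) on an 80 mm radius half-way between pads, and eight steel saw teeth 10 mm high at 86 to 100 mm radius.
- push_peg (a point): Centre of the top of one of eight equal blue pegs, 88 mm above the bench, 80 mm from the axis; at the start in direction +112.5 degrees from the stage's +x (67.5 degrees counter-clockwise of the pawl, seen from above). Nothing taller than the dishes stands between the pegs. It turns with the carousel.
- lens (a point): Centre of the underside of the microscope's black objective (56 mm across), 158 mm above the bench, 58 mm from the carousel's axis.
- dish_green_center (a point): Centre of the loose dish with green content: closed dish 35 mm across, 12 mm high, standing on a pad, top 54 mm above the bench. At the start on the pad next to the lens, 45 degrees clockwise of it seen from above.
- dish_amber_center (a point): Centre of a loose dish of the same size with amber content, standing on another pad of the carousel.
- dish_pink_center (a point): Centre of a loose dish of the same size with pink content, standing on another pad of the carousel.
- dish_white_center (a point): Centre of a loose dish of the same size with white content, standing on another pad of the carousel.
- dropper: Amber dropper bottle, 36 mm across, 85 mm high, loose bystander on the bench. Origin: centre of its underside.
- beaker: Glass beaker, 68 mm across, 85 mm high, loose bystander on the bench. Origin: centre of its underside.
- slide_box: Blue slide box, 90 x 30 x 32 mm, loose bystander on the bench. Origin: centre of its underside.
- jar: Clear jar with white lid, 56 mm across, 60 mm high, loose bystander on the bench. Origin: centre of its underside.

How it is judged:
By the outcome, as a careful person would: the job done as asked, in the order asked, and still so for the second after the job is handed in, with the robot touching nothing.
It also fails if it takes over 61 s, if anything falls off the work surface, if the arm or the gripper's body presses on something with over 40 N, if the wrist force passes 120 N, or if a joint passes its speed limit or range.

## Robot

A 7-joint arm with a two-finger parallel gripper is mounted at the origin on the work surface. World frame = base frame: x ahead of the robot, y to its left, z up, the work surface at z = 0. Lengths are in m, angles in degrees, forces in N, time in s.
With the tool pointing down it reaches from about 0.4 to 0.925 m from the base axis. Payload 5.6 kg.
Tool frame: the origin (TCP) lies on the centre line of the jaws, within the pads' length; the fingertips stand 14 mm ahead of it and the grasp point (between the pads) lies 5 mm behind it; z points along the fingers, y is the direction in which the jaws open and shut (so a half turn about z gives the same grasp; the last joint's range is limited). The gripper opens to 85 mm and grips with 20 to 120 N. Pads are 22 mm wide; open, the fingers measure 114 mm over their backs; the gripper's body (76 mm by 85 mm) begins 54 mm behind the grasp point. The pads swing forward as they close: fully open they stand 13 mm farther back than shut.
Start: joints at [69.786, 26.786, -0.665, 91.828, 0.344, 61.387, -3.226], TCP at [0.198, -0.619, 0.245] pointing down, gripper open.
Joint ranges: [-144.91, 144.91], [-17.63, 115.5], [-89.93, 88.59], [15.96, 139.68], [-74.01, 254.01], [8.47, 105.57], [-167.45, 167.45]. Speed limits (degrees/s): [147.25, 147.25, 180, 180, 180, 180, 180].

## Interface

Orientations are given as [roll, pitch, yaw] about the fixed x, y, z axes, in that order (R = Rz(yaw) Ry(pitch) Rx(roll)).
In Python, from workcell import sensors, eyes, manip gives the robot as it stands. The module is installed in compiled form; this text tells all that it offers.
- The arm moves only by the tool apply_moves, never from a script. Its argument "rows" is a list of rows, each a list of 7 numbers: the shift along the tool's x, y, z normalised to -1 to 1, where 1 is 1000 mm, then the turn, a rotation vector about the tool's x, y, z normalised to -1 to 1, where 1 is pi rad, then the opening, from 0 (shut) to 1 (fully open). A call has exactly 8 rows; each row is the pose to reach, as a shift and turn from the pose commanded when the call began, along the tool's axes at that moment, turning the shorter way round; what a row does not reach only later rows make up. A row lasts 1/8 s, in which the tool goes at most 62.5 mm and 10.7 degrees, less where a joint would pass 70% of its speed; a pose out of reach is approached as far as the arm can. A call with a number of a shift or a turn outside -1 to 1 is refused whole. A call with a gripper value outside its range is refused whole. The fingers move at their own pace and stop on an object; "force" is the grip in N (left out, the last holds). Time passes only in rows, so rows that repeat a pose let the fingers close, or fill a call up. It gives the time, the measured TCP pose, the force and the opening at its end, in the units of the state.
- sensors.state(): the state, without advancing time (a new reading comes with each control period).
- eyes.camera(name): name is "side" or "top" or "wrist"; returns the picture (384x512x3 uint8, red, green, blue); there is no depth.
- eyes.camera_info(name): a dict with "fx", "fy", "cx", "cy" (pixels), "k1" (the pictures are not rectified: a ray, as slopes to the right and down, at radius r is drawn at 1 + k1 r^2 times it, then the intrinsics apply), "R" (3x3) and "t" (3): a world point X has camera coordinates R X + t; the wrist camera has in their place "hand_eye" (4x4, takes a point from camera to tool coordinates, whose origin is the TCP and whose axes are the flange's). Camera axes: x right, y down, z forward; pixel columns grow to the right and rows downward; lengths in m; the calibration is good to about 2 mm. A picture is of the moment at which its call begins: read the wrist's pose just before it. camera_info takes no time and is no camera call.
- manip.sign_off(): hands the job in, once; it reports no verdict.
The state is a dict: "t": time; "q": joint angles; "qd": joint speeds; "joint_torque": joint torques, N m; "tcp_pos": TCP position; "tool_rot": TCP orientation; "contact_force": force on the tool from outside, world axes, zero at the start; "wrist_torque": the same for the moment, N m; "opening": opening from 0.0 (shut) to 1.0 (fully open).
Only numpy, scipy, OpenCV 4.12 (cv2) and the standard library are available. Lean on these libraries where they do the work, as an engineer would, in place of code of your own. Each camera call takes 0.05 s, during which the arm holds its last target. There are 200 camera calls.

## Working session

There is one attempt and no reset: what is moved stays moved. The work goes in short steps, Python scripts to look and compute and a tool call to move; the robot and the scene stay as the last step left them, time stands still between calls to the robot, and variables do not carry over. Pictures are saved under pics/ and viewed, about 8 in all and at most 12, crops included, and the job is handed in when it is done.

Besides the shell and the picture viewer there is one more tool, called as a command line: name --pt "numbers of a row" for each row, then --argument value for the rest. apply_moves: Moves the arm, as the interface text tells. Scaled input: -1 to 1 covers 1000 mm each way for a shift and pi rad each way for a turn. Its arguments: {"type":"object","properties":{"rows":{"type":"array"},"force":{"type":"number"}},"required":["rows"]}

```bash
mkdir -p pics; python3 - <<'E'
from workcell import sensors, eyes
import cv2,numpy as np
s=sensors.state();print({k:np.round(v,3).tolist() for k,v in s.items()})
for n in("top","side"):
    cv2.imwrite(f"pics/{n}0.png",eyes.camera(n)[:,:,::-1]);print(n,eyes.camera_info(n))
print(eyes.camera_info("wrist"))
E
```

```text
{'t': 0.0, 'q': [69.787, 26.837, -0.662, 91.882, 0.342, 61.387, -3.225], 'qd': [0.024, 0.006, -0.114, 0.009, -0.046, -0.087, 0.062], 'joint_torque': [0.0, -53.237, 0.022, -25.13, 0.011, 0.008, -0.0], 'tcp_pos': [0.198, -0.619, 0.244], 'tool_rot': [-179.896, 0.007, 17.743], 'contact_force': [0.795, 0.045, 0.468], 'wrist_torque': [0.029, 0.006, 0.024], 'opening': 0.999}
top {'fx': 424.4927875052872, 'fy': 424.4927875052872, 'cx': 251.7171230527215, 'cy': 178.97772415733635, 'k1': -0.15772460202867755, 'R': array([[-0.02147799, -0.99952563, -0.02207297],
       [-0.99407631,  0.02370325, -0.10606813],
       [ 0.10654102,  0.01966409, -0.99411384]]), 't': array([0.20166173, 0.52037464, 0.9279298 ])}
side {'fx': 469.7740560441408, 'fy': 469.7740560441408, 'cx': 257.2592245665717, 'cy': 191.90655738834744, 'k1': 0.058056626388388495, 'R': array([[ 0.48151411,  0.87632107,  0.01433689],
       [ 0.61633896, -0.32694055, -0.71640503],
       [-0.62311351,  0.35379551, -0.6975373 ]]), 't': array([-0.41379688, -0.18822246,  1.27575831])}
{'fx': 325.0226689770663, 'fy': 325.0226689770663, 'cx': 257.8202816724597, 'cy': 193.90952201004333, 'k1': -0.07054664559776518, 'hand_eye': array([[ 3.31636803e-04, -9.63256141e-01, -2.68584247e-01,
         6.77600139e-02],
       [ 9.99999876e-01,  4.19494281e-04, -2.69724235e-04,
        -1.85403084e-04],
       [ 3.72483081e-04, -2.68584124e-01,  9.63256160e-01,
        -1.29280908e-01],
       [ 0.00000000e+00,  0.00000000e+00,  0.00000000e+00,
         1.00000000e+00]])}
```

View pics/top0.png

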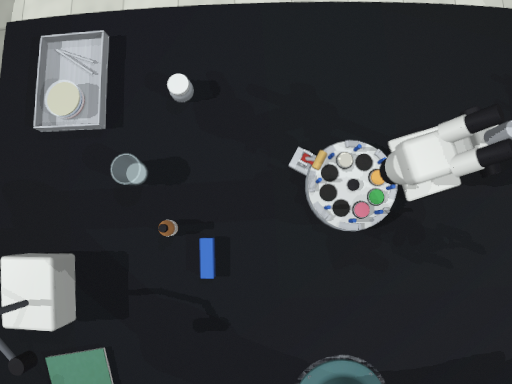

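View pics/side0.png

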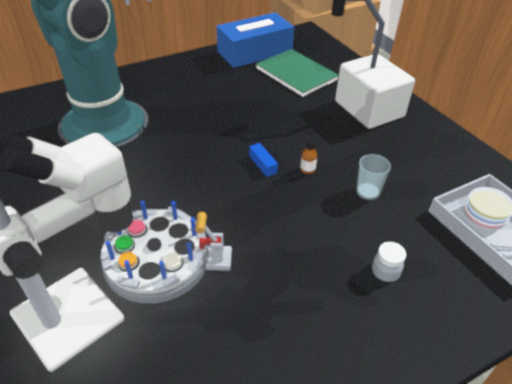

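The top view shows the stage centred near (352,184), the brass crossbar at (319,160), the green dish at (376,197) and amber under the lens at (378,177). The side view shows the same stage at about (155,250). I'll measure it next.

```bash
cat > h.py <<'E'
from workcell import sensors, eyes
import cv2,numpy as np
from scipy.spatial.transform import Rotation as Ro
def undist(i,uv):
    d=(np.atleast_2d(uv).astype(float)-[i["cx"],i["cy"]])/[i["fx"],i["fy"]]; p=d.copy()
    for _ in range(20): p=d/(1+i["k1"]*(p**2).sum(1,keepdims=True))
    return np.c_[p,np.ones(len(p))]
def ray(n,uv):
    i=eyes.camera_info(n); R=np.array(i["R"]); return -R.T@i["t"], undist(i,uv)@R
def onplane(n,uv,z):
    o,d=ray(n,uv); return (o+d*((z-o[2])/d[:,2:]))[:,:2]
def proj(n,X):
    i=eyes.camera_info(n); c=np.atleast_2d(X)@np.array(i["R"]).T+i["t"]; p=c[:,:2]/c[:,2:]
    return p*(1+i["k1"]*(p**2).sum(1,keepdims=True))*[i["fx"],i["fy"]]+[i["cx"],i["cy"]]
def blobs(m,amin=6):
    n,l,s,c=cv2.connectedComponentsWithStats(m.astype(np.uint8)); return [(c[k].round(1).tolist(),int(s[k,4])) for k in range(1,n) if s[k,4]>=amin]
E
python3 - <<'E'
from h import *
a=cv2.imread("pics/top0.png");b=cv2.imread("pics/side0.png")
for n,im,(x0,x1,y0,y1) in(("top",a,(280,420,125,245)),("side",b,(90,245,185,310))):
    hsv=cv2.cvtColor(im,cv2.COLOR_BGR2HSV);H,S,V=cv2.split(hsv)
    roi=np.zeros(H.shape,bool);roi[y0:y1,x0:x1]=1
    for nm,m in(("blue",(H>105)&(H<130)&(S>120)&(V>50)),("green",(H>45)&(H<80)&(S>120)&(V>60)),("orange",(H>10)&(H<28)&(S>120)&(V>90)),("pink",((H>160)&(S>90)&(S<190)&(V>120))),("dark",(V<50))):
        for c,s in blobs(m&roi):
            print(n,nm,c,s,onplane(n,c,.042 if nm=="dark" else .088 if nm=="blue" else .112 if nm=="orange" else .054)[0].round(4).tolist())
cv2.imwrite("pics/crop.png",np.hstack([cv2.resize(a[135:240,295:405],(400,382)),cv2.resize(b[195:305,95:240],(400,303),interpolation=cv2.INTER_CUBIC).__class__ and cv2.resize(b[195:305,95:240],(400,382))]))
E
```

```text
top blue [357.1, 147.3] 25 [0.5816, -0.0391]
top blue [330.8, 155.5] 20 [0.565, 0.0187]
top blue [381.2, 160.2] 21 [0.5525, -0.0903]
top blue [318.4, 180.1] 17 [0.5128, 0.0474]
top blue [390.7, 186.6] 29 [0.4951, -0.1079]
top blue [327.0, 207.1] 14 [0.4552, 0.0313]
top blue [378.6, 211.6] 28 [0.4426, -0.0788]
top blue [352.1, 220.2] 22 [0.4262, -0.0211]
top green [376.2, 196.5] 162 [0.4768, -0.0845]
top orange [376.8, 177.2] 125 [0.5135, -0.0719]
top pink [361.5, 209.4] 168 [0.4493, -0.0502]
top dark [339.6, 189.7] 7957 [0.4948, -0.0056]
top dark [363.6, 161.6] 191 [0.5568, -0.063]
top dark [384.5, 173.1] 108 [0.5297, -0.1096]
top dark [329.0, 172.6] 199 [0.5337, 0.0166]
top dark [353.2, 184.0] 80 [0.5068, -0.0368]
top dark [327.6, 192.3] 204 [0.4897, 0.0215]
top dark [340.6, 207.7] 205 [0.4547, -0.0062]
side blue [143.2, 207.4] 71 [0.442, -0.0286]
side blue [173.6, 208.0] 65 [0.4715, 0.0233]
side blue [192.9, 224.6] 48 [0.5299, 0.0394]
side blue [109.5, 249.1] 58 [0.5137, -0.1158]
side blue [189.3, 249.9] 65 [0.5834, 0.0095]
side blue [128.2, 269.0] 52 [0.5723, -0.1]
side blue [162.
[... 187 characters left out ...]
36.1, 226.4] 174 [0.4519, -0.052]
side pink [210.4, 240.2] 8 [0.554, 0.0629]
side dark [205.7, 188.5] 89 [0.4052, 0.1192]
side dark [228.1, 190.2] 114 [0.4332, 0.1603]
side dark [240.4, 185.9] 7 [0.4336, 0.1905]
side dark [217.4, 189.0] 8 [0.4187, 0.1412]
side dark [226.7, 192.3] 6 [0.4377, 0.1547]
side dark [234.2, 211.3] 418 [0.4964, 0.1434]
side dark [215.5, 198.6] 10 [0.4438, 0.1248]
side dark [221.3, 204.8] 6 [0.4665, 0.1278]
side dark [217.3, 218.1] 7 [0.4973, 0.1038]
side dark [233.2, 224.7] 11 [0.5291, 0.1246]
side dark [241.7, 238.0] 6 [0.5687, 0.1237]
side dark [236.4, 294.3] 7 [0.6804, 0.0551]
side dark [238.2, 303.1] 115 [0.698, 0.0497]
side dark [234.0, 297.5] 6 [0.6843, 0.0484]
```

View pics/crop.png

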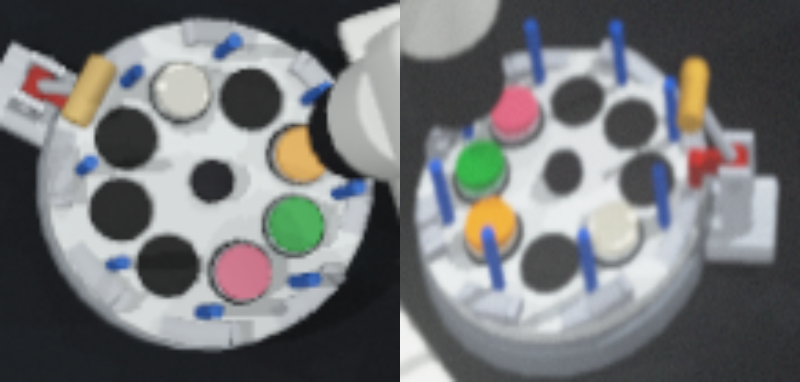

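```bash
cat > fit.py <<'E'
from h import *
from scipy.optimize import least_squares
pads=[((363.6,161.6),.042),((329,172.6),.042),((327.6,192.3),.042),((340.6,207.7),.042),((376.2,196.5),.054),((361.5,209.4),.054)]
P=np.array([onplane("top",u,z)[0] for u,z in pads])
c0=P.mean(0)
def res(p):
    d=P-p[:2]; a=np.arctan2(d[:,1],d[:,0]); k=np.round((a-p[2])/(np.pi/4))*np.pi/4+p[2]
    return (d-.058*np.c_[np.cos(k),np.sin(k)]).ravel()
a0=np.arctan2(P[4,1]+.0368,P[4,0]-.507)+3*np.pi/4
r=least_squares(res,[.507,-.037,a0]);print(r.x,np.degrees(r.x[2]),np.abs(r.fun).max())
c=r.x[:2]
# side check
S=np.array([onplane("side",u,.054)[0] for u in((123.5,242.1),(136.1,226.4))]);print("side minus top green,pink",(S-P[4:]).round(4))
# crossbar triangulated
def tri(u1,u2):
    o1,d1=ray("top",u1);o2,d2=ray("side",u2);A=[];b=[]
    for o,d in((o1,d1[0]),(o2,d2[0])):
        d=d/np.linalg.norm(d);M=np.eye(3)-np.outer(d,d);A.append(M);b.append(M@o)
    return np.linalg.lstsq(np.vstack(A),np.hstack(b),rcond=None)[0]
X=tri((319.5,159.7),(200.9,220.9));d=X[:2]-c;print("bar",X,np.hypot(*d),np.degrees(np.arctan2(d[1],d[0])), "stage yaw via bar",np.degrees(np.arctan2(d[1],d[0]))-45)
for k in range(8):
    a=r.x[2]+np.radians(22.5+45*k);p=[*(c+.08*np.array([np.cos(a),np.sin(a)])),.088];print(k,np.round(p,4),proj("top",p).round(1)[0],proj("side",p).round(1)[0])
E
python3 fit.py
```

```text
[ 0.50545318 -0.03431806  0.27532498] 15.774959252698238 0.0007590347554283158
side minus top green,pink [[ 0.0026 -0.0014]
 [ 0.0026 -0.0017]]
bar [0.55239417 0.04770627 0.11607763] 0.09450633157854532 60.21830007721429 stage yaw via bar 15.218300077214288
0 [0.5683 0.0152 0.088 ] [332.3 153.9] [189. 243.]
1 [0.5148 0.0451 0.088 ] [319.4 179.1] [192.6 218.4]
2 [0.4559 0.0285 0.088 ] [328.3 206.7] [173.1 202.1]
3 [ 0.426  -0.0249  0.088 ] [353.9 220.2] [142.3 201.7]
4 [ 0.4426 -0.0839  0.088 ] [380.9 211.5] [115.4 217.4]
5 [ 0.4961 -0.1138  0.088 ] [393.3 186.1] [107.8 242. ]
6 [ 0.555  -0.0971  0.088 ] [384.2 159. ] [126.8 261.3]
7 [ 0.5849 -0.0437  0.088 ] [359.1 145.7] [161.7 261.7]
```

```bash
cat >> h.py <<'E'
def rel(targets,ref=None):
    """print row (shift/1m, rotvec/pi) for world targets (x,y,z,yaw), tool down"""
    s=sensors.state(); p=np.array(s["tcp_pos"]);R=Ro.from_euler("xyz",s["tool_rot"],degrees=True)
    if ref is not None: p=np.array(ref[:3]);R=Ro.from_euler("xyz",[180,0,ref[3]],degrees=True)
    for t in targets:
        d=R.inv().apply(np.array(t[:3])-p); v=(R.inv()*Ro.from_euler("xyz",[180,0,t[3]],degrees=True)).as_rotvec()/np.pi
        print(t,"->",np.round(d,4).tolist(),np.round(v,4).tolist())
E
python3 - <<'E'
from h import *
rel([(.198,-.619,.45,17.74),(.5355,.0172,.45,60.5)])
for u in((383,165),(400,187),(385,150),(440,135),(470,190),(512,170)):print(u,onplane("top",u,.2).round(3),onplane("top",u,.35).round(3))
E
```

```text
(0.198, -0.619, 0.45, 17.74) -> [-0.0001, 0.0, -0.2056] [-0.0005, 0.0, 0.0]
(0.5355, 0.0172, 0.45, 60.5) -> [0.5153, -0.503, -0.2048] [-0.0005, -0.0002, -0.2375]
(383, 165) [[ 0.527 -0.06 ]] [[ 0.507 -0.016]]
(400, 187) [[ 0.485 -0.091]] [[ 0.473 -0.041]]
(385, 150) [[ 0.556 -0.066]] [[ 0.53  -0.021]]
(440, 135) [[ 0.583 -0.177]] [[ 0.552 -0.111]]
(470, 190) [[ 0.475 -0.231]] [[ 0.465 -0.154]]
(512, 170) [[ 0.512 -0.325]] [[ 0.495 -0.23 ]]
```

```bash
python3 - <<'E'
from h import *
a=cv2.imread("pics/top0.png");b=cv2.imread("pics/side0.png")
im=np.hstack([cv2.resize(a[100:220,370:512],(400,338),interpolation=2),cv2.resize(b[120:270,0:150],(400,400),interpolation=2)[:338]])
cv2.imwrite("pics/c2.png",im)
exec(open("fit.py").read().split("# crossbar")[1].split("X=tri")[0])
for u in((383,160),(384,165),(386,155)):
  for w in((131,190),(130,198),(127,180)):print(u,w,tri(u,w).round(3))
E
```

```text
Traceback (most recent call last):
IndentationError: unexpected indent
```

View pics/c2.png

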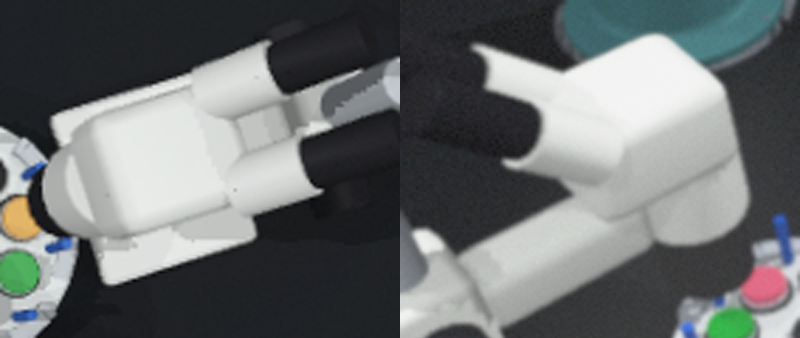

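```bash
python3 - <<'E'
from h import *
src=open("fit.py").read(); exec(src[src.index("def tri"):src.index("X=tri")])
c=np.array([.506,-.035]);y=np.radians(15.4);Rm=np.array([[np.cos(y),np.sin(y)],[-np.sin(y),np.cos(y)]])
for u,w in(((404,141),(122,154)),((414,182),(96,133)),((385,167),(130,195)),((384,165),(128,203))):
    X=tri(u,w);print(X.round(3),"stage",(Rm@(X[:2]-c)).round(3))
E
```

```text
[ 0.55  -0.062  0.317] stage [ 0.035 -0.038]
[ 0.483 -0.079  0.314] stage [-0.034 -0.036]
[ 0.523 -0.061  0.208] stage [ 0.009 -0.029]
[ 0.527 -0.065  0.195] stage [ 0.012 -0.035]
```

apply_moves --pt "0 0 -0.205 0 0 0 0" --pt "0 0 -0.205 0 0 0 0" --pt "0 0 -0.205 0 0 0 0" --pt "0 0 -0.205 0 0 0 0" --pt "0.52 -0.509 -0.205 0 0 -0.2375 0" --pt "0.52 -0.509 -0.205 0 0 -0.2375 0" --pt "0.52 -0.509 -0.205 0 0 -0.2375 0" --pt "0.52 -0.509 -0.205 0 0 -0.2375 0"

```text
t: 1.1
tcp_pos: [0.3154, -0.3958, 0.4491]
tool_rot: [-179.9, -0.0, 60.8]
contact_force: [1.8, 0.1, -0.3]
opening: 0.001
```

```bash
python3 - <<'E'
from h import *
s=sensors.state();print(s["tcp_pos"],s["tool_rot"],s["q"])
rel([(.5385,.0224,.45,60.5),(.5385,.0224,.20,60.5)])
E
```

```text
[ 0.31540768 -0.39582601  0.44908661] [-1.79898295e+02 -3.29253751e-02  6.08419973e+01] [ 59.97750007   5.12938992 -13.31353881  94.28692877   1.19425328
  80.82971092  17.36486159]
(0.5385, 0.0224, 0.45, 60.5) -> [0.4739, -0.0089, -0.0006] [-0.0006, -0.0002, 0.0019]
(0.5385, 0.0224, 0.2, 60.5) -> [0.4738, -0.0085, 0.2494] [-0.0006, -0.0002, 0.0019]
```

apply_moves --pt "0.474 -0.0087 0 0 0 0.002 0" --pt "0.474 -0.0087 0 0 0 0.002 0" --pt "0.474 -0.0087 0 0 0 0.002 0" --pt "0.474 -0.0087 0 0 0 0.002 0" --pt "0.474 -0.0087 0 0 0 0.002 0" --pt "0.474 -0.0087 0 0 0 0.002 0" --pt "0.474 -0.0087 0 0 0 0.002 0" --pt "0.474 -0.0087 0 0 0 0.002 0"

```text
t: 2.1
tcp_pos: [0.5411, 0.022, 0.449]
tool_rot: [-179.9, -0.0, 60.3]
contact_force: [0.1, -1.2, -0.2]
opening: 0.003
```

apply_moves --pt "0 0 0.05 0 0 0 0" --pt "0 0 0.1 0 0 0 0" --pt "0 0 0.14 0 0 0 0" --pt "0 0 0.18 0 0 0 0" --pt "0 0 0.21 0 0 0 0" --pt "0 0 0.24 0 0 0 0" --pt "0 0 0.25 0 0 0 0" --pt "0 0 0.25 0 0 0 0"

```text
t: 3.1
tcp_pos: [0.5404, 0.0188, 0.1997]
tool_rot: [-179.9, 0.0, 60.1]
contact_force: [0.9, 0.7, -0.1]
opening: -0.001
```

```bash
python3 - <<'E'
from h import *
s=sensors.state();print(s["tcp_pos"],s["tool_rot"],s["q"])
rel([(.5385,.0224,.111,60.5)])
b=eyes.camera("side")[:,:,::-1]; w=eyes.camera("wrist")[:,:,::-1]
print(proj("side",np.array(s["tcp_pos"])-[0,0,.014]))
cv2.imwrite("pics/s1.png",np.hstack([cv2.resize(b[100:310,60:270],(400,400)),cv2.resize(w,(400,300))[:,:].__class__(( 400,400,3),np.uint8)*0+np.pad(cv2.resize(w,(400,300)),((0,100),(0,0),(0,0)))]))
E
```

```text
[0.54040507 0.01882374 0.19969996] [-1.79908649e+02  3.48015375e-02  6.01489478e+01] [ 22.59608925  23.98026874 -34.95658194 107.80070111  16.80586063
  53.46775566 -50.037373  ]
(0.5385, 0.0224, 0.111, 60.5) -> [0.0022, -0.0033, 0.0887] [-0.0005, 0.0002, -0.002]
[[179.76188355 195.16935108]]
```

View pics/s1.png

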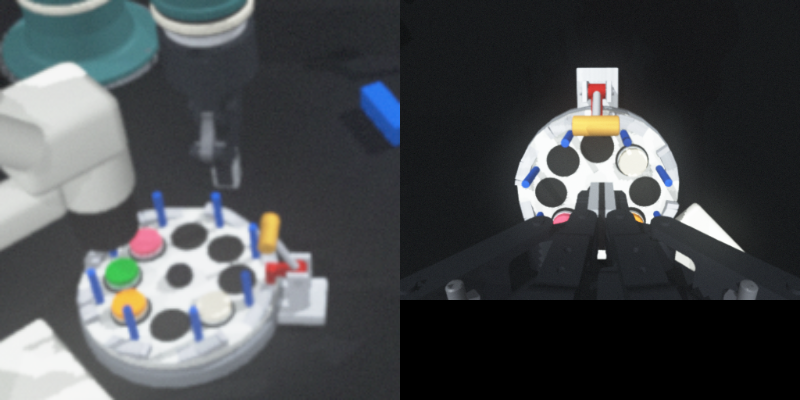

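The tip is where the model predicts, and the wrist view shows the crossbar squarely ahead of the fingers. I'll descend and push outward.

apply_moves --pt "0.002 -0.0035 0.03 0 0 0 0" --pt "0.002 -0.0035 0.06 0 0 0 0" --pt "0.002 -0.0035 0.08 0 0 0 0" --pt "0.002 -0.0035 0.089 0 0 0 0" --pt "0.002 -0.0035 0.089 0 0 0 0" --pt "0.002 -0.0035 0.089 0 0 0 0" --pt "0.002 -0.0035 0.089 0 0 0 0" --pt "0.002 -0.0035 0.089 0 0 0 0"

```text
t: 4.2
tcp_pos: [0.5391, 0.0222, 0.1117]
tool_rot: [180.0, -0.0, 60.1]
contact_force: [-0.5, 0.4, 0.4]
opening: -0.005
```

apply_moves --pt "0.006 0 0 0 0 0 0" --pt "0.012 0 0 0 0 0 0" --pt "0.018 0 0 0 0 0 0" --pt "0.024 0 0 0 0 0 0" --pt "0.03 0 0 0 0 0 0" --pt "0.036 0 0 0 0 0 0" --pt "0.042 0 0 0 0 0 0" --pt "0.046 0 0 0 0 0 0"

```text
t: 5.2
tcp_pos: [0.5619, 0.0627, 0.1112]
tool_rot: [-180.0, -0.0, 60.2]
contact_force: [-0.0, 0.7, 0.7]
opening: -0.003
```

```bash
python3 - <<'E'
from h import *
s=sensors.state();p=np.array(s["tcp_pos"]);d=p[:2]-[.506,-.035];u=np.array([np.cos(np.radians(60.4)),np.sin(np.radians(60.4))]);print(p,d@u,d@[-u[1],u[0]],s["contact_force"])
w=eyes.camera("wrist")[:,:,::-1];cv2.imwrite("pics/w1.png",w)
H,S,V=cv2.split(cv2.cvtColor(w,cv2.COLOR_BGR2HSV));print(blobs((H>10)&(H<28)&(S>120)&(V>90),40))
b=eyes.camera("side")[:,:,::-1];H,S,V=cv2.split(cv2.cvtColor(b,cv2.COLOR_BGR2HSV));print([x for x in blobs((H>10)&(H<28)&(S>120)&(V>90),30) if x[0][0]<260])
g=[*(np.array([.506,-.035])+.157*u),.107];print(proj("side",g),proj("side",[*(np.array([.506,-.035])+.134*u),.117]))
E
```

```text
[0.56191477 0.06265303 0.1112492 ] 0.11252746142927773 -0.0003826902495021854 [-0.01609041  0.71733631  0.7333001 ]
[([256.0, 231.0], 2054)]
[([23.7, 47.4], 4201), ([225.1, 9.0], 1607), ([121.4, 45.1], 744), ([221.7, 220.5], 190), ([126.9, 258.0], 164)]
[[234.48753539 225.05161289]] [[221.904519   221.18464862]]
```

apply_moves --pt "0.005 0 0 0 0 0 0" --pt "0.01 0 0 0 0 0 0" --pt "0.015 0 0 0 0 0 0" --pt "0.018 0 0 0 0 0 0" --pt "0.018 0 0 0 0 0 0" --pt "0.01 0 0 0 0 0 0" --pt "0 0 0 0 0 0 0" --pt "-0.01 0 0 0 0 0 0"

```text
t: 6.3
tcp_pos: [0.5562, 0.0523, 0.1112]
tool_rot: [180.0, 0.0, 60.1]
contact_force: [-0.6, -0.2, -0.1]
opening: -0.002
```

```bash
python3 - <<'E'
from h import *
b=eyes.camera("side")[:,:,::-1];H,S,V=cv2.split(cv2.cvtColor(b,cv2.COLOR_BGR2HSV));print([x for x in blobs((H>10)&(H<28)&(S>120)&(V>90),30) if x[0][0]<260 and x[0][1]>100])
c=np.array([.506,-.035]);yw=np.radians(15.5)
def at(r,a): return c+r*np.array([np.cos(a),np.sin(a)])
s=sensors.state();p=s["tcp_pos"]
up=(*p[:2],.16,60.2)
# finger centre = peg centre - push face: peg + (11+4.5+gap) along tool +x
x=np.array([np.cos(np.radians(60.2)),np.sin(np.radians(60.2))])
T=[up]
for dz,da,gap in((.16,0,.012),(.089,0,.012),*[(.089,k,0) for k in np.arange(0,46,7.5)]):
    q=at(.08,yw+np.radians(112.5+da))+x*(.0155+gap);T.append((*q.round(4),dz,60.2))
rel(T[:2]); rel(T[2:],T[1])
E
```

```text
[([234.4, 224.5], 198), ([126.8, 258.0], 162)]
(np.float64(0.5555640689585604), np.float64(0.0507722937918975), 0.16, 60.2) -> [-0.0001, -0.0, -0.049] [-0.0001, 0.0007, -0.001]
(np.float64(0.4704), np.float64(0.0519), 0.16, 60.2) -> [-0.0417, -0.0743, -0.0489] [-0.0001, 0.0007, -0.001]
(np.float64(0.4704), np.float64(0.0519), 0.089, 60.2) -> [-0.0, -0.0, 0.071] [0.0, 0.0, 0.0]
(np.float64(0.4645), np.float64(0.0415), 0.089, 60.2) -> [-0.012, 0.0, 0.071] [0.0, 0.0, 0.0]
(np.float64(0.4566), np.float64(0.0345), 0.089, 60.2) -> [-0.022, -0.0033, 0.071] [0.0, 0.0, 0.0]
(np.float64(0.4498), np.float64(0.0266), 0.089, 60.2) -> [-0.0322, -0.0053, 0.071] [0.0, 0.0, 0.0]
(np.float64(0.4441), np.float64(0.0178), 0.089, 60.2) -> [-0.0427, -0.0059, 0.071] [0.0, 0.0, 0.0]
(np.float64(0.4395), np.float64(0.0084), 0.089, 60.2) -> [-0.0531, -0.0052, 0.071] [0.0, 0.0, 0.0]
(np.float64(0.4363), np.float64(-0.0015), 0.089, 60.2) -> [-0.0633, -0.0031, 0.071] [0.0, 0.0, 0.0]
(np.float64(0.4343), np.float64(-0.0118), 0.089, 60.2) -> [-0.0732, 0.0003, 0.071] [0.0, 0.0, 0.0]
```

The crossbar is fully up, at (234.4,224.5) against the predicted (234.5,225.1). Next I'll go to the push peg.

apply_moves --pt "0 0 -0.049 0 0 0 0" --pt "0 0 -0.049 0 0 0 0" --pt "-0.042 -0.0745 -0.049 0 0 0 0" --pt "-0.042 -0.0745 -0.049 0 0 0 0" --pt "-0.042 -0.0745 -0.02 0 0 0 0" --pt "-0.042 -0.0745 0.01 0 0 0 0" --pt "-0.042 -0.0745 0.022 0 0 0 0" --pt "-0.042 -0.0745 0.022 0 0 0 0"

```text
t: 7.35
tcp_pos: [0.4707, 0.0541, 0.0887]
tool_rot: [-179.9, 0.0, 60.1]
contact_force: [0.1, 0.8, 0.1]
opening: -0.0
```

apply_moves --pt "-0.007 0 0 0 0 0 0" --pt "-0.012 0 0 0 0 0 0" --pt "-0.017 -0.0015 0 0 0 0 0" --pt "-0.022 -0.003 0 0 0 0 0" --pt "-0.027 -0.0045 0 0 0 0 0" --pt "-0.032 -0.005 0 0 0 0 0" --pt "-0.0375 -0.0055 0 0 0 0 0" --pt "-0.0425 -0.006 0 0 0 0 0"

```text
t: 8.35
tcp_pos: [0.4443, 0.02, 0.0891]
tool_rot: [-180.0, 0.0, 60.1]
contact_force: [0.2, 1.7, 0.6]
opening: -0.002
```

```bash
cat > ang.py <<'E'
from h import *
def angle(tag):
    b=eyes.camera("side")[:,:,::-1];H,S,V=cv2.split(cv2.cvtColor(b,cv2.COLOR_BGR2HSV));roi=np.zeros(H.shape,bool);roi[185:310,90:245]=1
    c=np.array([.508,-.0362])
    for nm,m in(("green",(H>45)&(H<80)&(S>120)&(V>60)),("pink",((H>160)&(S>90)&(S<190)&(V>120))),("orange",(H>10)&(H<28)&(S>120)&(V>90))):
        for u,s in blobs(m&roi,40):
            d=onplane("side",u,.054)[0]-c;print(tag,nm,u,s,"r",np.hypot(*d).round(4),"stage deg",(np.degrees(np.arctan2(d[1],d[0]))-15.5).round(1))
    return b
E
python3 - <<'E'
from ang import *
s=sensors.state();print(s["tcp_pos"],s["contact_force"]);angle("a")
rel([(.4441,.0178,.089,60.2),(.4363,-.0015,.089,60.2),(.4343,-.0118,.089,60.2)])
E
```

```text
[0.4442932  0.01995582 0.08910697] [0.17654031 1.71401935 0.55317754]
a green [123.4, 250.4] 174 r 0.0567 stage deg -114.6
a pink [128.2, 233.1] 168 r 0.0581 stage deg -158.7
a orange [234.5, 224.4] 199 r 0.162 stage deg 63.4
a orange [133.5, 264.4] 182 r 0.0589 stage deg -72.9
(0.4441, 0.0178, 0.089, 60.2) -> [-0.0011, 0.0009, -0.0] [-0.0003, 0.0005, -0.0005]
(0.4363, -0.0015, 0.089, 60.2) -> [-0.0217, 0.0038, 0.0] [-0.0003, 0.0005, -0.0005]
(0.4343, -0.0118, 0.089, 60.2) -> [-0.0316, 0.0072, 0.0] [-0.0003, 0.0005, -0.0005]
```

apply_moves --pt "-0.005 0.001 0 0 0 0 0" --pt "-0.01 0.0015 0 0 0 0 0" --pt "-0.015 0.0025 0 0 0 0 0" --pt "-0.02 0.0035 0 0 0 0 0" --pt "-0.024 0.005 0 0 0 0 0" --pt "-0.028 0.006 0 0 0 0 0" --pt "-0.03 0.0065 0 0 0 0 0" --pt "-0.03 0.0065 0 0 0 0 0"

```text
t: 9.4
tcp_pos: [0.4356, -0.0095, 0.0893]
tool_rot: [180.0, 0.0, 60.1]
contact_force: [0.5, 0.5, -0.1]
opening: -0.0
```

```bash
python3 - <<'E'
from ang import *
s=sensors.state();print(s["tcp_pos"],s["contact_force"]);angle("b")
E
```

```text
[ 0.43556234 -0.00953402  0.08926658] [ 0.54077832  0.49672434 -0.11371431]
b green [127.4, 257.5] 149 r 0.0556 stage deg -94.2
b pink [123.2, 241.6] 195 r 0.0582 stage deg -136.7
b orange [234.4, 224.4] 200 r 0.1618 stage deg 63.4
b orange [146.2, 267.4] 212 r 0.0584 stage deg -48.1
```

apply_moves --pt "-0.002 0.001 0 0 0 0 0" --pt "-0.0025 0.001 0 0 0 0 0" --pt "-0.0025 0.001 0 0 0 0 0" --pt "-0.0025 0.001 0 0 0 0 0" --pt "0.008 0.001 0 0 0 0 0" --pt "0.012 0.001 0 0 0 0 0" --pt "0.012 0.001 -0.05 0 0 0 0" --pt "0.012 0.001 -0.075 0 0 0 0"

```text
t: 10.45
tcp_pos: [0.4431, 0.0014, 0.1659]
tool_rot: [179.9, -0.0, 60.2]
contact_force: [0.4, -0.4, -0.6]
opening: 0.001
```

```bash
python3 - <<'E'
from ang import *
s=sensors.state();print(s["tcp_pos"],s["contact_force"]);b=angle("c")
a=eyes.camera("top")[:,:,::-1]
cv2.imwrite("pics/c3.png",np.hstack([cv2.resize(a[135:240,295:405],(400,382)),cv2.resize(b[195:305,95:240],(400,382))]))
u=np.array([np.cos(np.radians(60.4)),np.sin(np.radians(60.4))]);c=np.array([.506,-.035])
x,y,z=s["tcp_pos"]
q=c+.192*u
rel([(x,y,.18,60.2),(*q,.18,60.2),(*q,.119,60.2)])
E
```

```text
[0.44313249 0.0014491  0.16589636] [ 0.43134    -0.35122871 -0.55186333]
c green [127.7, 257.9] 146 r 0.0556 stage deg -93.0
c pink [123.0, 242.3] 198 r 0.0582 stage deg -135.0
c orange [234.4, 224.5] 203 r 0.1617 stage deg 63.3
c orange [147.0, 267.5] 210 r 0.0586 stage deg -46.6
(np.float64(0.4431324945611603), np.float64(0.0014490970178026048), 0.18, 60.2) -> [-0.0002, -0.0011, -0.0134] [0.0016, -0.0005, -0.0003]
(np.float64(0.6008368383841723), np.float64(0.13194302646500206), 0.18, 60.2) -> [0.1914, 0.0708, -0.0127] [0.0016, -0.0005, -0.0003]
(np.float64(0.6008368383841723), np.float64(0.13194302646500206), 0.119, 60.2) -> [0.1913, 0.0705, 0.0483] [0.0016, -0.0005, -0.0003]
```

View pics/c3.png

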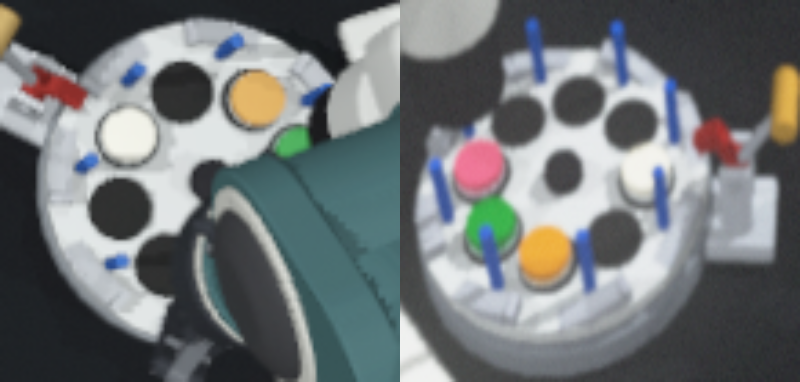

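Green is now under the lens and the pawl is still up. The pegs are back on the pitch they had at the start. Next I'll go outside the crossbar.

apply_moves --pt "0 0 -0.014 0 0 0 0" --pt "0.1 0.037 -0.014 0 0 0 0" --pt "0.1 0.037 -0.014 0 0 0 0" --pt "0.191 0.0705 -0.014 0 0 0 0" --pt "0.191 0.0705 -0.014 0 0 0 0" --pt "0.191 0.0705 0.02 0 0 0 0" --pt "0.191 0.0705 0.048 0 0 0 0" --pt "0.191 0.0705 0.048 0 0 0 0"

```text
t: 11.55
tcp_pos: [0.5966, 0.131, 0.1134]
tool_rot: [-179.7, 0.2, 60.2]
contact_force: [0.5, -0.9, -1.4]
opening: 0.001
```

apply_moves --pt "-0.006 0 0 0 0 0 0" --pt "-0.013 0 0 0 0 0 0" --pt "-0.02 0 0 0 0 0 0" --pt "-0.026 0 0 0 0 0 0" --pt "-0.032 0 0 0 0 0 0" --pt "-0.038 0 0 0 0 0 0" --pt "-0.044 0 0 0 0 0 0" --pt "-0.05 0 0 0 0 0 0"

```text
t: 12.55
tcp_pos: [0.5734, 0.0876, 0.1161]
tool_rot: [-180.0, 0.0, 60.1]
contact_force: [-0.3, 1.3, 0.4]
opening: 0.005
```

apply_moves --pt "-0.005 0 0 0 0 0 0" --pt "-0.01 0 0 0 0 0 0" --pt "-0.014 0 0 0 0 0 0" --pt "-0.018 0 0 0 0 0 0" --pt "-0.022 0 0 0 0 0 0" --pt "-0.025 0 0 0 0 0 0" --pt "-0.025 0 0 0 0 0 0" --pt "-0.025 0 0 0 0 0 0"

```text
t: 13.55
tcp_pos: [0.5613, 0.0665, 0.1163]
tool_rot: [180.0, -0.0, 60.1]
contact_force: [-0.1, 0.3, 0.7]
opening: -0.003
```

```bash
python3 - <<'E'
from ang import *
s=sensors.state();print(s["tcp_pos"],s["contact_force"]);b=angle("d")
u=np.array([np.cos(np.radians(60.4)),np.sin(np.radians(60.4))]);print("finger r",(np.array(s["tcp_pos"])[:2]-[.506,-.035])@u)
E
```

```text
[0.56132542 0.06645809 0.11628671] [-0.11676385  0.30245042  0.72692202]
d green [127.4, 257.8] 144 r 0.0559 stage deg -93.5
d pink [123.1, 242.4] 184 r 0.0579 stage deg -134.7
d orange [199.8, 225.3] 82 r 0.0966 stage deg 74.1
d orange [146.8, 267.3] 204 r 0.0581 stage deg -47.0
finger r 0.11554484144874447
```

apply_moves --pt "0.01 0 0 0 0 0 0" --pt "0.03 0 0 0 0 0 0" --pt "0.05 0 0 0 0 0 0" --pt "0.08 0 -0.03 0 0 0 0" --pt "0.1 0 -0.08 0 0 0 0" --pt "0.11 0 -0.13 0 0 0 0" --pt "0.11 0 -0.18 0 0 0 0" --pt "0.11 0 -0.2 0 0 0 0"

```text
t: 14.6
tcp_pos: [0.6171, 0.1643, 0.3198]
tool_rot: [179.8, -0.2, 60.2]
contact_force: [0.9, 0.7, -0.2]
opening: 0.003
```

```bash
python3 - <<'E'
from ang import *
s=sensors.state();b=angle("e");a=eyes.camera("top")[:,:,::-1]
for o in ("top","side"):
    i0=cv2.imread(f"pics/{o}0.png");i1=a if o=="top" else b
    H,S,V=[x for x in cv2.split(cv2.cvtColor(i0,cv2.COLOR_BGR2HSV))];H1,S1,V1=cv2.split(cv2.cvtColor(i1,cv2.COLOR_BGR2HSV))
    for h,s_,v in((H,S,V),(H1,S1,V1)):
        print(o,[x for x in blobs((h>105)&(h<130)&(s_>120)&(v>50),12)],[x for x in blobs((h>10)&(h<28)&(s_>120)&(v>90),40) if x[0][1]>150])
cv2.imwrite("pics/c4.png",np.hstack([cv2.resize(a,(400,300)),np.pad(cv2.resize(b[195:305,95:240],(395,300)),((0,0),(5,0),(0,0)))]))
E
```

```text
e green [127.7, 257.8] 146 r 0.0555 stage deg -93.2
e pink [123.0, 242.3] 192 r 0.0582 stage deg -135.0
e orange [200.9, 221.1] 171 r 0.1035 stage deg 79.3
e orange [146.9, 267.5] 209 r 0.0586 stage deg -46.8
top [([357.1, 147.3], 25), ([330.8, 155.5], 20), ([381.2, 160.2], 21), ([318.4, 180.1], 17), ([390.7, 186.6], 29), ([327.0, 207.1], 14), ([378.6, 211.6], 28), ([352.1, 220.2], 22), ([206.8, 257.7], 676)] [([376.8, 177.2], 125), ([167.2, 227.9], 121)]
top [([318.5, 179.4], 17), ([326.4, 206.9], 15), ([351.7, 220.3], 23), ([206.8, 257.7], 676)] [([167.2, 227.9], 120)]
side [([253.7, 40.4], 2769), ([263.1, 159.2], 648), ([143.2, 207.4], 71), ([173.6, 208.0], 65), ([192.9, 224.6], 48), ([109.5, 249.1], 58), ([189.3, 249.9], 65), ([128.2, 269.0], 52), ([162.2, 268.8], 51)] [([309.1, 154.3], 151), ([200.9, 220.9], 175), ([127.1, 258.0], 168), ([501.4, 373.1], 465)]
side [([236.2, 43.6], 1443), ([263.1, 159.1], 646), ([143.6, 207.1], 66), ([174.1, 207.7], 63), ([193.1, 225.2], 41), ([109.4, 248.5], 52), ([189.2, 251.7], 38), ([127.6, 268.1], 64), ([161.8, 268.2], 55)] [([309.1, 154.3], 149), ([200.9, 221.1], 171), ([146.9, 267.5], 209), ([501.4, 373.1], 469)]
```

View pics/c4.png

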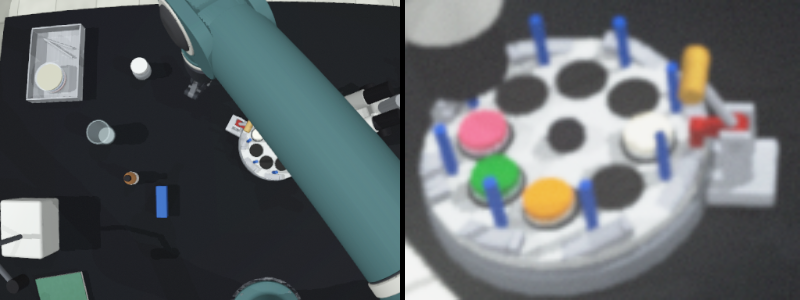

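The crossbar is back at its start pixel and the bystanders haven't moved. One more look will show whether the forearm is clear of the microscope.

```bash
python3 - <<'E'
from h import *
b=eyes.camera("side")[:,:,::-1];cv2.imwrite("pics/s9.png",b)
s=sensors.state();print(np.round(s["joint_torque"],1),np.round(s["q"],1),s["contact_force"])
E
```

```text
[ -0.2 -51.6  -8.5 -27.3  -0.    0.    0. ] [  9.   27.4 -37.8  87.3  17.3  71.2 -61.1] [ 0.58793389  0.94953794 -0.35311404]
```

View pics/s9.png

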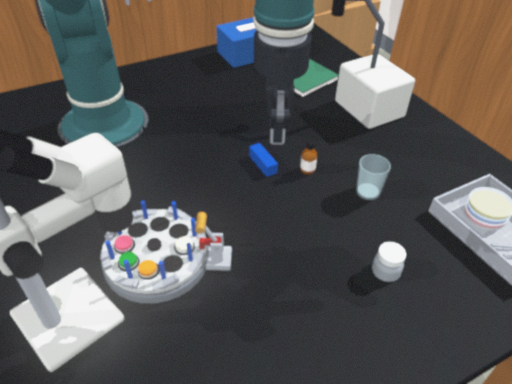

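The gripper hangs at about (278,140), clear of everything. The pawl is down, the green dish is under the lens, and joint 1 torque is near 0, so nothing is leaning on the arm.

```bash
python3 -c "
from workcell import manip
print(manip.sign_off())"
```

```text
the job is handed in; nothing more can be done
None
```

The job is done and handed in at about 15 s on the robot's clock, against the 61 s limit. With the fingers shut, I pushed the crossbar outward until the pawl tipped up and stayed. I then pushed the blue peg to turn the carousel one notch counter-clockwise, and pushed the crossbar back in so the pawl dropped.

**Last checks:**
- **Pawl:** the side view puts the crossbar within about 0.2 pixel of where it started, so the pawl looks fully home.
- **Carousel:** the pink dish now reads -135.0°, where green read -135.4° at the start, a turn of about 45°. The pegs sit within about 1 pixel of the pitch they had at the start; only one, half hidden in the side view, reads about 2 off.
- **Green dish:** it reads -93° in the side view, about 3° short of the lens direction. A peg partly hides it in that view, so I trusted the pink dish and the pegs. Amber also read about 2° short (-46.8° for an expected -45°).
- **Surroundings:** the slide box and dropper measured the same as at the start. The beaker and jar looked unmoved, but I did not measure them.
- **Contact:** the gripper ended clear of everything, and contact forces read under 2 N after every move.

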